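Dispense one bearing and push it onto the pad

TASK

Press the plunger of the bearing dispenser all the way down once and let it come back up, so that a single bearing slides out onto the bench. Then, without picking it up, push that bearing along the bench with the fingertips until it lies flat and wholly within the square cork pad. Leave the other two bearings in the dispenser and do not disturb the other things on the bench.

Things in the scene. Friction and masses are not known exactly. Their poses are not given: they have to be found in the camera images.
- dispenser: Fixed bearing dispenser. Square aluminium magazine, open top, three bearings stacked flat in it; grey housing behind it. All 46 mm wide (y -23 to 23), 46 mm high. Origin: on the bench under the magazine's centre. Own -x points out of the outlet slot at the foot of the magazine's front (outer face at x = -23 mm); housing x = 19 to 115 mm. The lowest bearing lies on the bench itself.
- outlet (a point): Point on the bench, 60 mm out from the dispenser origin along its -x, where the ejected bearing comes to lie flat (up to 15 mm farther out after a brisk press). Pressing the plunger drives a flat blade (10 mm high) 2.4 times as far along the dispenser's -x, which pushes the lowest bearing out; when let go it draws back fully and the next bearing drops in, to be ejected by any other press.
- plunger (a joint): Plunger travel in m: 0 up (at rest), 0.030 fully down at its stop. A spring pushes it back up: about 4 N to start, about 8 N fully down.
- plunger_top (a point): Centre of the top face of the plunger's round black knob (36 mm diameter, 12 mm thick), on the dispenser's housing 85 mm behind the dispenser origin (dispenser x = 85 mm). 90 mm above the bench when up, 60 mm when fully down; press straight down.
- bearing1: The lowest bearing, the one that comes out: a loose steel disc with black seal, 35 mm diameter, 11 mm thick, 45 g or so, lying flat. Origin: centre of its underside. At the start it is inside the magazine on the bench.
- bearing2: Second bearing, same size, on top of the first inside the magazine; drops 11 mm when the first has gone. It stays in the dispenser.
- bearing3: Third bearing, same size, on top of the second inside the magazine. It stays in the dispenser.
- pad: Flat square cork pad on the bench, 90 x 90 mm, under 1 mm thick (no step to push over), to the left or the right of the dispenser's outlet. Origin: its centre, x and y axes parallel to its edges.
- tin: Bystander, leave alone: loose low round can, 56 mm diameter, 40 mm high. Origin: centre of its underside.
- socket: Bystander, leave alone: loose steel cylinder (wrench socket) standing beside the dispenser, 22 mm diameter, 26 mm high. Origin: centre of its underside.
- screwdriver: Bystander, leave alone: screwdriver lying flat along its own x, about 150 mm long and under 35 mm high, beside the dispenser's housing. Origin on the bench near its middle.
- wrench: Bystander, leave alone: steel wrench lying flat along its own x, under 200 mm long and under 20 mm high. Origin on the bench near its middle.
- tube: Bystander, leave alone: aluminium tube lying along its own x, 170 mm long, 27 mm diameter (32 mm over its black collar). Origin: on the bench under its middle.
- jar: Bystander, leave alone: upright closed jar, 60 mm diameter, 85 mm high. Origin: centre of its underside.
- ring: Bystander, leave alone: black ring lying flat, 48 mm outside diameter, 12 mm high (bigger than a bearing, with an open middle). Origin: centre of its underside.
Mind the look-alikes: they are no part of the job. What is meant by the dispenser is not turquoise or yellow, and is the larger of those in its own colour.

How it is judged:
By the outcome, as a careful person would: the job done as asked, in the order asked, and still so for the second after the job is handed in, with the robot touching nothing.
It also fails if it takes over 64 s, if anything falls off the work surface, if the arm or the gripper's body presses on something with over 40 N, if the wrist force passes 120 N, or if a joint passes its speed limit or range.

ROBOT

A 6-joint arm with a two-finger parallel gripper is mounted at the origin on the work surface. World frame = base frame: x ahead of the robot, y to its left, z up, the work surface at z = 0. Lengths are in mm, angles in rad, forces in N, time in s.
With the tool pointing down it reaches from about 275 to 750 mm from the base axis. Payload 10.2 kg.
Tool frame: the origin (TCP) lies midway between the tips of the shut fingers; the grasp point (between the pads) lies behind it (env.hold_point_z is the z of the grasp point in the tool frame, in mm); z points along the fingers, y is the direction in which the jaws open and shut (so a half turn about z gives the same grasp; the last joint's range is limited). The gripper opens to 88 mm and grips with 3 to 60 N. Pads are 18 mm wide; open, the fingers measure 123 mm over their backs; the gripper's body (75 mm by 187 mm) begins 45 mm behind the grasp point.
Start: joints at [-1.325, 0.313, 1.498, -0, 1.331, -0.223], TCP at [237.192, -468.371, 238.72] pointing down, gripper open.
Joint ranges: [-2.94, 2.94], [-0.97, 2.17], [0.19, 2.56], [-1.23, 4.37], [0.02, 3.11], [-2.88, 2.88]. Speed limits (rad/s): [2.39, 2.39, 3.01, 3.14, 3.14, 3.14].

INTERFACE

Orientations are given as a rotation vector (axis times angle).
In Python, from station import env gives the robot as it stands.
- The arm moves only by the shell command python3 -m creep 'ROWS' [OPENING] [FORCE]. ROWS is JSON, a list of rows, each an object of numbers: "tx", "ty", "tz": the shift along the tool's x, y, z in mm; "ax", "ay", "az": the turn, a rotation vector about the tool's x, y, z in rad. In form: [{"tx": .., "ty": .., "tz": .., "ax": .., "ay": .., "az": ..}, ...]. A call has 1 to 5 rows; each row is the pose to reach, as a shift and turn from the pose commanded when the call began, along the tool's axes at that moment; what a row does not reach only later rows make up. A row lasts 1/8 s, in which the tool goes at most 62.5 mm and 10.7 degrees, less where a joint would pass 70% of its speed; a pose out of reach is approached as far as the arm can. A call with a gripper value outside its range is refused whole. OPENING is the closure in counts, from 0 (fully open) to 255 (shut), set as the call begins (- or left out, the last holds). The fingers move at their own pace and stop on an object; FORCE is the grip in N (left out, the last holds). Time passes only in rows, so rows that repeat a pose let the fingers close. It gives the time, the measured TCP pose, the force and the opening at its end, in the units of the state.
- env.sense(): the state, without advancing time (a new reading comes with each control period).
- env.grab_frame(name): name is "side" or "top" or "wrist"; returns a dict with "frame" (400x640x3 uint8, red, green, blue), "vfov" (degrees; the focal length in pixels is half the picture's height over the tangent of half this angle, whatever the lens; pixels are square), "cx", "cy" (the principal point, pixels), "pose" (4x4, takes a point from camera to world coordinates). Camera axes: x right, y down, z forward; pixel columns grow to the right and rows downward; lengths in mm; the calibration is good to about 2 mm. A picture is of the moment at which its call begins. There is no depth.
- env.finish_job(): hands the job in, once; it reports no verdict.
The state is a dict: "time_s": time; "joint_pos": joint angles; "dq": joint speeds; "joint_torque": joint torques, N m; "tcp_pos": TCP position; "ee_rot": TCP orientation; "wrist_force": force on the tool from outside, world axes, zero at the start; "moment": the same for the moment, N m; "width": finger opening in mm.
Only numpy, scipy, OpenCV 4.12 (cv2) and the standard library are available. Lean on these libraries where they do the work, as an engineer would, in place of code of your own. Each camera call takes 0.05 s, during which the arm holds its last target. There are 200 camera calls.

## Working session

There is one attempt and no reset: what is moved stays moved. The work goes in short steps, Python scripts to look and compute and a shell command to move; the robot and the scene stay as the last step left them, time stands still between calls to the robot, and variables do not carry over. Pictures are saved under pics/ and viewed, about 8 in all and at most 12, crops included, and the job is handed in when it is done.

```bash
mkdir -p pics; ls; cat > h.py <<'E'
import numpy as np, cv2, os
from station import env
from scipy.spatial.transform import Rotation as R
def grab(n,fn):
    d=env.grab_frame(n); cv2.imwrite('pics/'+fn+'.png',d['frame'][...,::-1])
    np.savez('pics/'+fn+'.npz',vfov=d['vfov'],cx=d['cx'],cy=d['cy'],pose=d['pose'],frame=d['frame'])
def load(fn): return np.load('pics/'+fn+'.npz')
def px2w(fn,u,v,z=0):
    d=load(fn); f=200/np.tan(np.radians(float(d['vfov']))/2); P=d['pose']
    r=P[:3,:3]@np.array([(u-d['cx'])/f,(v-d['cy'])/f,1.]); o=P[:3,3]
    return o+r*(z-o[2])/r[2]
def w2px(fn,p):
    d=load(fn); f=200/np.tan(np.radians(float(d['vfov']))/2); P=d['pose']
    c=P[:3,:3].T@(np.array(p,float)-P[:3,3]); return float(d['cx'])+f*c[0]/c[2],float(d['cy'])+f*c[1]/c[2]
def delta(p,rv=None):
    "shift in tool axes from the present measured pose"
    s=env.sense(); M=R.from_rotvec(s['ee_rot']); print('d',np.round(M.inv().apply(np.array(p)-s['tcp_pos']),1), 'rot',None if rv is None else np.round((M.inv()*R.from_rotvec(rv)).as_rotvec(),3))
E
python3 - <<'E'
from h import *
for n in ('top','side'):
    grab(n,n+'0'); d=load(n+'0'); print(n,d['vfov'],d['cx'],d['cy'],d['pose'].round(2).tolist())
s=env.sense(); print({k:np.round(v,3).tolist() for k,v in s.items()}, env.hold_point_z, R.from_rotvec(s['ee_rot']).as_matrix().round(3))
E
```

```text
pics
top 57.873299017502255 318.7474178669969 204.55462435704763 [[0.02, -0.99, 0.14, 427.95], [-1.0, -0.03, -0.01, 21.9], [0.01, -0.14, -0.99, 959.13], [0.0, 0.0, 0.0, 1.0]]
side 48.10291550213263 309.6279579591244 197.8796262684995 [[-0.93, -0.28, 0.21, 316.38], [-0.35, 0.74, -0.58, 671.08], [0.01, -0.62, -0.79, 1002.55], [0.0, 0.0, 0.0, 1.0]]
{'time_s': 0.1, 'joint_pos': [-1.325, 0.313, 1.498, 0.0, 1.331, -0.223], 'dq': [0.001, -0.0, -0.002, -0.001, -0.002, 0.001], 'joint_torque': [0.002, -40.282, -25.264, 0.07, 0.034, -0.0], 'tcp_pos': [237.144, -468.133, 238.237], 'ee_rot': [-3.055, -0.729, -0.0], 'wrist_force': [-0.071, 0.615, -0.355], 'moment': [0.013, -0.02, 0.012], 'width': 88.452} -18.700000000000003 [[ 0.892  0.452 -0.   ]
 [ 0.452 -0.892  0.001]
 [ 0.    -0.001 -1.   ]]
```

View pics/top0.png

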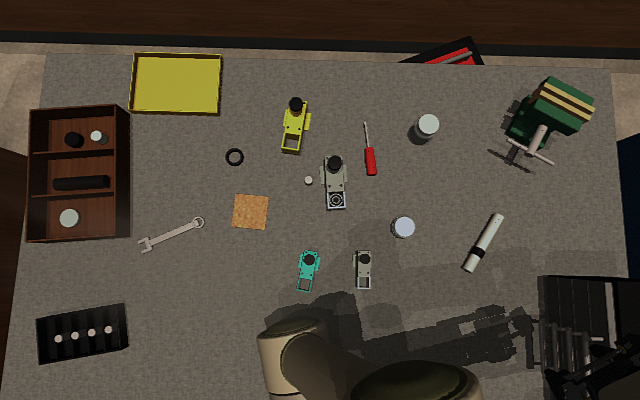

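View pics/side0.png

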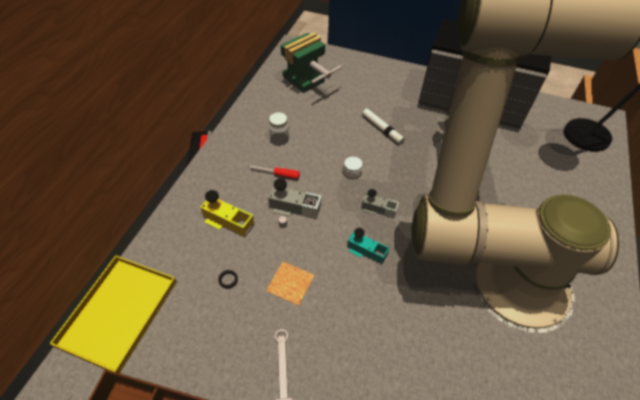

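The pictures show four dispensers. In the top view these are yellow (296,125), turquoise (308,268), small grey (363,268) and large grey (334,182). The large grey one fits, being neither yellow nor turquoise and the larger of the two greys. The cork pad is at (251,212), the socket at (308,180), the screwdriver at (370,150) and the tin at (403,227). I'll confirm with an enlarged crop.

```bash
python3 - <<'E'
from h import *
im=load('top0')['frame'][135:285,220:420,::-1]
cv2.imwrite('pics/c1.png',cv2.resize(im,None,fx=4,fy=4,interpolation=cv2.INTER_CUBIC))
# pad
f=load('top0')['frame']; hsv=cv2.cvtColor(f,cv2.COLOR_RGB2HSV)
m=cv2.inRange(hsv,(5,90,100),(22,255,255)); m[:, :215]=0; m[:,290:]=0; m[:185]=0;m[240:]=0
c=max(cv2.findContours(m,0,2)[0],key=cv2.contourArea); b=cv2.boxPoints(cv2.minAreaRect(c)); print([px2w('top0',*q)[:2].round(1).tolist() for q in b], px2w('top0',*b.mean(0)).round(1))
E
```

```text
[[496.8, 248.7], [586.8, 245.0], [579.8, 152.0], [489.9, 156.9]] [538.1 200.7   0. ]
```

View pics/c1.png

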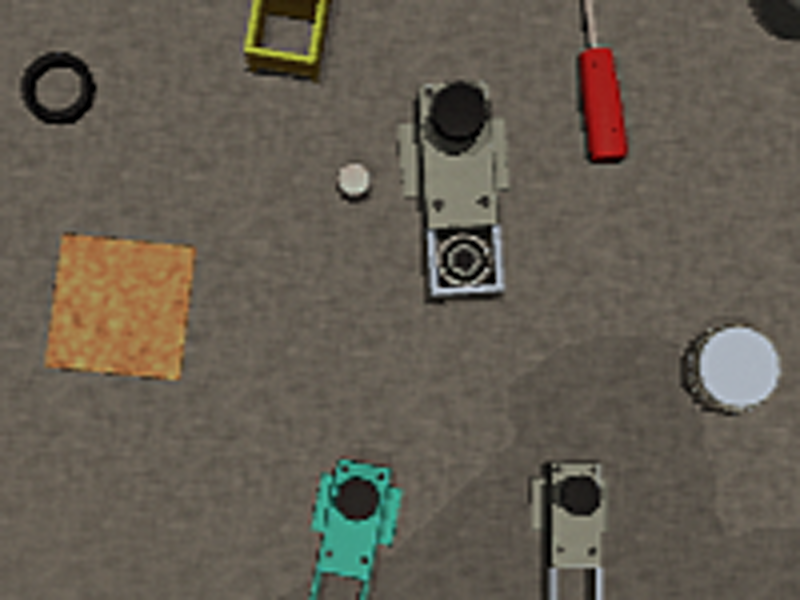

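The crop confirms the large grey dispenser: bearings show in the magazine at crop (465,260), the knob is at (459,110), and the outlet faces down the picture.

```bash
python3 - <<'E'
from h import *
g=lambda x,y,z: px2w('top0',x/4+219.6,y/4+134.6,z)
k=g(459,110,90); print('knob',k.round(1))
cs=[g(430,298,46),g(503,293,46),g(499,226,46),g(428,228,46)]
for c in cs: print(c.round(1))
bt=g(463,260,33); print('bearing top',bt.round(1)); 
ax=(k-bt)[:2]; print('dist',np.linalg.norm(ax),'yaw',np.arctan2(ax[1],ax[0]), 'fl-fr',np.linalg.norm(cs[0]-cs[1]))
print('house back corners', g(418,85,46).round(1), g(487,82,46).round(1))
print('socket',g(353,181,26).round(1),'tin',g(738,368,40).round(1),'turq front', g(343,465,30).round(1), 'small grey',g(575,463,30).round(1))
# side check: knob at px
print('side proj of knob', w2px('side0',k), 'bearing',w2px('side0',bt))
E
```

```text
knob [654.6 -18.4  90. ]
[542.9  -4.3  46. ]
[547.3 -50.7  46. ]
[590.5 -47.5  46. ]
[588.   -2.1  46. ]
bearing top [569.9 -25.5  33. ]
dist 85.01945622509123 yaw 0.08387699665077007 fl-fr 46.60991235419567
house back corners [682.    6.5  46. ] [685.2 -38.3  46. ]
socket [621.5  47.4  26. ] tin [ 503.8 -201.7   40. ] turq front [436.3  48.3  30. ] small grey [441.3 -99.6  30. ]
side proj of knob (np.float64(279.91971600874336), np.float64(182.36335090812562)) bearing (np.float64(310.5185061653689), np.float64(202.56290693489174))
```

```bash
python3 - <<'E'
from h import *
s=load('side0')['frame'][150:260,330:450,::-1]; t=load('top0')['frame'][235:300,285:385,::-1]
a=cv2.resize(s,None,fx=5,fy=5,interpolation=3)[:550,:]; b=cv2.resize(t,(600,390),interpolation=3)
c=np.zeros((600,800,3),np.uint8); 
a=cv2.resize(a,(400,367)); b=cv2.resize(b,(400,260)); c[:367,:400]=a; c[:260,400:]=b
cv2.imwrite('pics/c2.png',c[:370])
for z in (40,50,55,60,65,70,75):
    for n,(u,v) in dict(turq=(357/4+219.6,497/4+134.6),sg=(580/4+219.6,495/4+134.6)).items():
        p=px2w('top0',u,v,z); print(z,n,p.round(0),np.round(w2px('side0',p),1))
E
```

```text
40 turq [417.  39.  40.] [357.8 236.7]
40 sg [ 421. -102.   40.] [371.1 196. ]
50 turq [417.  38.  50.] [358.1 234.5]
50 sg [ 421. -100.   50.] [371.4 194.1]
55 turq [417.  38.  55.] [358.3 233.3]
55 sg [ 421. -100.   55.] [371.5 193.1]
60 turq [417.  38.  60.] [358.5 232.2]
60 sg [421. -99.  60.] [371.7 192.1]
65 turq [417.  38.  65.] [358.6 231.1]
65 sg [421. -98.  65.] [371.8 191.1]
70 turq [417.  38.  70.] [358.8 229.9]
70 sg [421. -98.  70.] [371.9 190.1]
75 turq [417.  38.  75.] [359.  228.8]
75 sg [422. -97.  75.] [372.1 189.1]
```

View pics/c2.png

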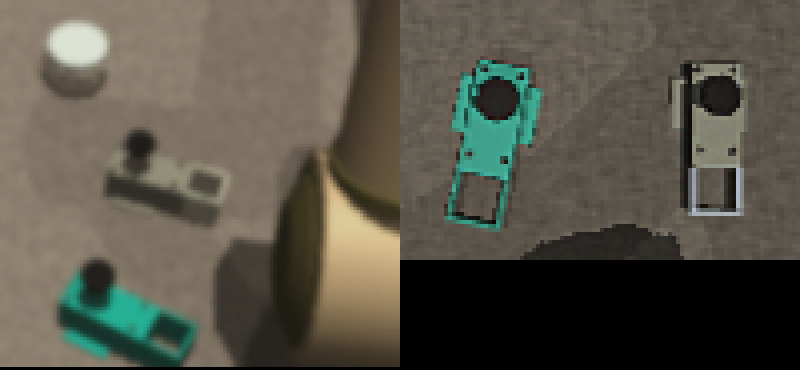

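Triangulating the turquoise look-alike's knob puts its top at about 65–68 mm. The gripper body would overhang it during the push, so I'll tilt the tool slightly to clear it. First I move over the plunger with the fingers shut.

```bash
python3 -m creep '[{"tx":40,"ty":-15,"az":-0.1},{"tx":100,"ty":-37,"az":-0.25},{"tx":160,"ty":-59,"az":-0.4},{"tx":220,"ty":-81,"az":-0.55},{"tx":270,"ty":-100,"az":-0.7}]' 255 20
python3 - <<'E'
from h import *
delta([654.6,-18.4,130],[0,0,0]); th=np.arctan2(231,28)
x=np.array([np.cos(th),np.sin(th),0]);z=np.array([0,0,-1.]);M=R.from_matrix(np.c_[x,np.cross(z,x),z]); delta([654.6,-18.4,130],M.as_rotvec())
E
```

```text
d [ 575.6 -212.5  108.6] rot [3.055 0.729 0.   ]
d [ 575.6 -212.5  108.6] rot [-0.001 -0.001 -0.981]invalid input at $[0]: expected keys tx, ty, tz, ax, ay, az
```

All six keys are required.

```bash
cat >> h.py <<'E'
def toolrot(dx,dy):
    th=np.arctan2(dy,dx); x=np.array([np.cos(th),np.sin(th),0]);z=np.array([0,0,-1.])
    return R.from_matrix(np.c_[x,np.cross(z,x),z]).as_rotvec()
E
python3 -m creep '[{"tx":40,"ty":-15,"tz":0,"ax":0,"ay":0,"az":-0.1},{"tx":100,"ty":-37,"tz":0,"ax":0,"ay":0,"az":-0.25},{"tx":160,"ty":-59,"tz":0,"ax":0,"ay":0,"az":-0.4},{"tx":220,"ty":-81,"tz":0,"ax":0,"ay":0,"az":-0.55},{"tx":270,"ty":-100,"tz":0,"ax":0,"ay":0,"az":-0.7}]' 255 20
python3 - <<'E'
from h import *
delta([654.6,-18.4,130],toolrot(28,231))
E
```

```text
time_s: 0.72
tcp_pos: [434.0, -255.3, 238.6]
ee_rot: [-2.616, -1.74, 0.0]
wrist_force: [0.2, -0.7, 0.7]
width: 40.3
d [303.8 111.9 108.6] rot [-0.    -0.    -0.276]
```

```bash
python3 -m creep '[{"tx":55,"ty":20,"tz":0,"ax":0,"ay":0,"az":-0.1},{"tx":110,"ty":40,"tz":10,"ax":0,"ay":0,"az":-0.2},{"tx":165,"ty":61,"tz":30,"ax":0,"ay":0,"az":-0.276},{"tx":220,"ty":81,"tz":45,"ax":0,"ay":0,"az":-0.276},{"tx":270,"ty":99,"tz":60,"ax":0,"ay":0,"az":-0.276}]' 255 20
python3 - <<'E'
from h import *
delta([654.6,-18.4,100],toolrot(28,231))
E
```

```text
time_s: 1.35
tcp_pos: [630.6, -45.6, 177.8]
ee_rot: [-2.356, -2.077, 0.001]
wrist_force: [-0.1, -0.4, 0.8]
width: 0.7
d [30.  20.4 77.8] rot [-0.001 -0.    -0.005]
```

```bash
python3 -m creep '[{"tx":20,"ty":14,"tz":30,"ax":0,"ay":0,"az":0},{"tx":30,"ty":20.4,"tz":60,"ax":0,"ay":0,"az":0},{"tx":30,"ty":20.4,"tz":74,"ax":0,"ay":0,"az":0},{"tx":30,"ty":20.4,"tz":78,"ax":0,"ay":0,"az":0},{"tx":30,"ty":20.4,"tz":78,"ax":0,"ay":0,"az":0}]' 255 20
python3 - <<'E'
from h import *
grab('side','side1'); grab('top','top1')
im=load('side1')['frame'][120:270,200:400,::-1]
cv2.imwrite('pics/c3.png',cv2.resize(im,None,fx=4,fy=4,interpolation=cv2.INTER_CUBIC))
delta([654.6,-18.4,60],toolrot(28,231))
E
```

```text
time_s: 1.98
tcp_pos: [653.8, -20.9, 101.7]
ee_rot: [2.357, 2.076, 0.001]
wrist_force: [0.6, 0.7, -0.4]
width: 0.5
d [ 2.4  0.2 42. ] rot [ 0.002  0.    -0.006]
```

View pics/c3.png

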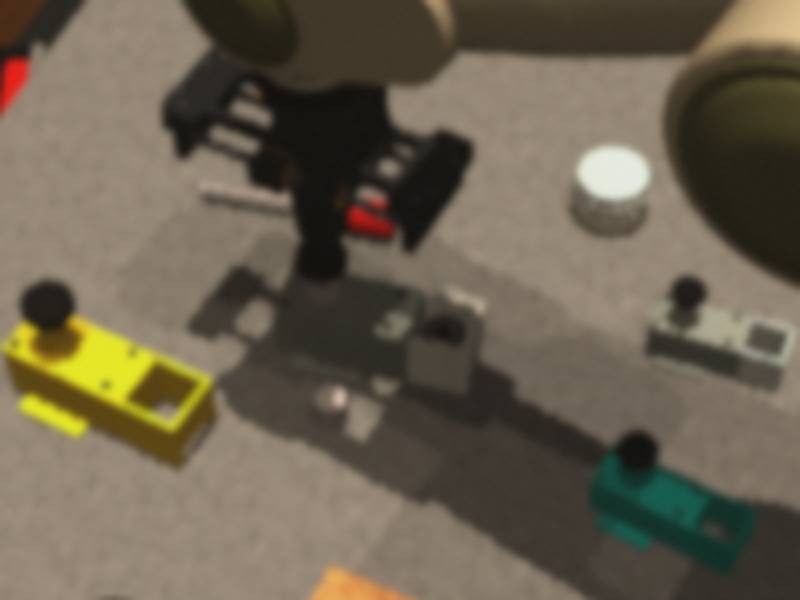

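The shut fingertips sit right over the large dispenser's knob at crop (322,245). Pressing now.

```bash
python3 -m creep '[{"tx":1,"ty":0,"tz":8,"ax":0,"ay":0,"az":0},{"tx":1,"ty":0,"tz":16,"ax":0,"ay":0,"az":0},{"tx":1,"ty":0,"tz":24,"ax":0,"ay":0,"az":0},{"tx":1,"ty":0,"tz":31,"ax":0,"ay":0,"az":0},{"tx":1,"ty":0,"tz":36,"ax":0,"ay":0,"az":0}]'
python3 -m creep '[{"tx":0,"ty":0,"tz":3,"ax":0,"ay":0,"az":0},{"tx":0,"ty":0,"tz":4.5,"ax":0,"ay":0,"az":0},{"tx":0,"ty":0,"tz":5,"ax":0,"ay":0,"az":0},{"tx":0,"ty":0,"tz":5,"ax":0,"ay":0,"az":0}]'
```

```text
time_s: 2.7
tcp_pos: [654.1, -19.3, 65.3]
ee_rot: [2.356, 2.077, 0.001]
wrist_force: [-1.4, -0.8, 8.5]
width: 0.2
time_s: 3.2
tcp_pos: [654.1, -19.3, 60.4]
ee_rot: [2.356, 2.077, 0.001]
wrist_force: [-1.3, 0.8, 7.4]
width: 0.3
```

```bash
python3 -m creep '[{"tx":0,"ty":0,"tz":1,"ax":0,"ay":0,"az":0},{"tx":0,"ty":0,"tz":2,"ax":0,"ay":0,"az":0},{"tx":0,"ty":0,"tz":2,"ax":0,"ay":0,"az":0}]'
```

```text
time_s: 3.58
tcp_pos: [654.2, -19.3, 60.3]
ee_rot: [2.355, 2.076, 0.001]
wrist_force: [-7.7, 1.1, 21.0]
width: 0.4
```

The force rose to 21 N with no further travel, so the plunger is at its stop. Releasing straight up.

```bash
python3 -m creep '[{"tx":0,"ty":0,"tz":-10,"ax":0,"ay":0,"az":0},{"tx":0,"ty":0,"tz":-22,"ax":0,"ay":0,"az":0},{"tx":0,"ty":0,"tz":-36,"ax":0,"ay":0,"az":0},{"tx":0,"ty":0,"tz":-60,"ax":0,"ay":0,"az":0},{"tx":0,"ty":0,"tz":-100,"ax":0,"ay":0,"az":0}]'
python3 - <<'E'
from h import *
delta([505,-120,150],toolrot(28,231))
E
```

```text
time_s: 4.2
tcp_pos: [652.9, -19.1, 157.6]
ee_rot: [-2.355, -2.075, 0.003]
wrist_force: [0.2, -0.4, -0.1]
width: 0.2
d [-118.7 -134.     8. ] rot [-0.003 -0.    -0.005]
```

```bash
python3 -m creep '[{"tx":-30,"ty":-34,"tz":0,"ax":0,"ay":0,"az":0},{"tx":-65,"ty":-74,"tz":0,"ax":0,"ay":0,"az":0},{"tx":-100,"ty":-113,"tz":0,"ax":0,"ay":0,"az":0},{"tx":-119,"ty":-134,"tz":5,"ax":0,"ay":0,"az":0},{"tx":-119,"ty":-134,"tz":5,"ax":0,"ay":0,"az":0}]' 196 20
python3 - <<'E'
from h import *
grab('top','top2'); im=load('top2')['frame'][135:285,220:420,::-1]
cv2.imwrite('pics/c4.png',cv2.resize(im,None,fx=4,fy=4,interpolation=cv2.INTER_CUBIC))
E
```

```text
time_s: 4.82
tcp_pos: [504.9, -121.1, 153.0]
ee_rot: [-2.359, -2.074, 0.0]
wrist_force: [0.2, -0.4, 0.1]
width: 20.5
```

View pics/c4.png

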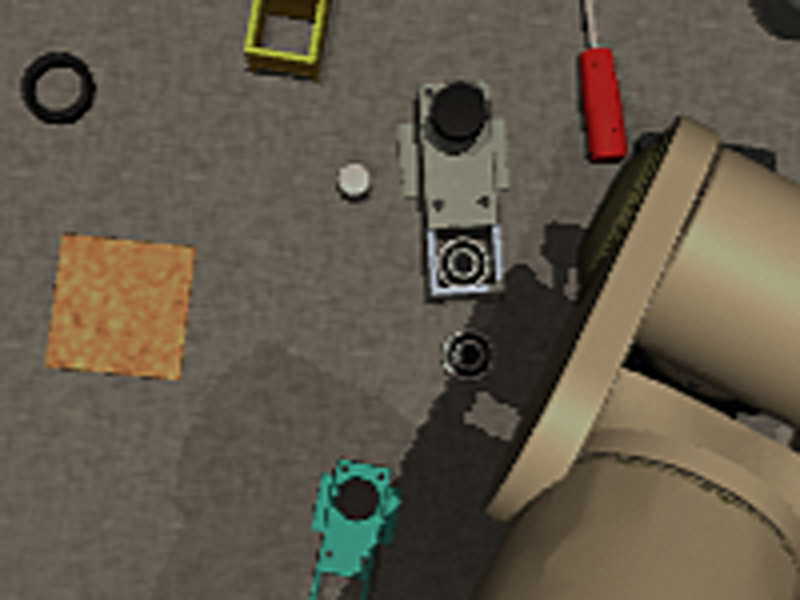

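The bearing lies at crop (467,354) on the bench in front of the outlet. The plunger is up again and the next bearing still shows in the magazine.

```bash
python3 - <<'E'
from h import *
g=lambda x,y,z: px2w('top2',x/4+219.6,y/4+134.6,z)
b=g(467,354,11); print('bearing',b.round(1)); pad=np.array([538.1,200.7])
d=pad-b[:2]; L=np.linalg.norm(d); d/=L; print(d,L)
x=toolrot(*d); st=b[:2]-45*d
M=R.from_rotvec(x)*R.from_rotvec([0.09,0,0])
print('start',st,'final tcp',pad-24*d)
delta([*st,5],M.as_rotvec()); delta([*st,60],M.as_rotvec())
E
```

```text
bearing [510.9 -30.4  11. ]
[0.11706738 0.99312397] 232.74715521853992
start [505.58486839 -75.13735869] final tcp [535.29038289 176.86502461]
d [ 45.   -6.1 148.1] rot [ 0.09  -0.001 -0.01 ]
d [45.  -6.1 93.1] rot [ 0.09  -0.001 -0.01 ]
```

```bash
python3 -m creep '[{"tx":20,"ty":-4,"tz":30,"ax":0.04,"ay":0,"az":-0.01},{"tx":41,"ty":-6,"tz":70,"ax":0.1,"ay":0,"az":-0.01},{"tx":41,"ty":-6,"tz":105,"ax":0.1,"ay":0,"az":-0.01},{"tx":41,"ty":-6,"tz":130,"ax":0.1,"ay":0,"az":-0.01},{"tx":41,"ty":-6,"tz":142,"ax":0.1,"ay":0,"az":-0.01}]' 196 20
python3 -m creep '[{"tx":0,"ty":0.5,"tz":5,"ax":0,"ay":0,"az":0},{"tx":0,"ty":0.5,"tz":5,"ax":0,"ay":0,"az":0}]'
python3 - <<'E'
from h import *
M=R.from_rotvec(toolrot(0.117,0.993))*R.from_rotvec([0.1,0,0])
delta([505.6,-75.1,5.5],M.as_rotvec());delta([535.3,176.9,5.5],M.as_rotvec())
E
```

```text
time_s: 5.5
tcp_pos: [505.4, -78.1, 9.5]
ee_rot: [-2.287, -2.038, 0.102]
wrist_force: [0.8, 0.4, 0.2]
width: 20.6
time_s: 5.75
tcp_pos: [505.6, -79.0, 6.2]
ee_rot: [-2.29, -2.039, 0.101]
wrist_force: [0.1, 0.8, 0.3]
width: 20.4
d [ 3.9 -0.3  0.7] rot [ 0.001 -0.     0.001]
d [257.6   0.    0.7] rot [ 0.001 -0.     0.001]
```

```bash
python3 -m creep '[{"tx":8,"ty":0,"tz":0.5,"ax":0,"ay":0,"az":0},{"tx":16,"ty":0,"tz":0.5,"ax":0,"ay":0,"az":0},{"tx":22,"ty":0,"tz":0.5,"ax":0,"ay":0,"az":0},{"tx":28,"ty":0,"tz":0.5,"ax":0,"ay":0,"az":0},{"tx":34,"ty":0,"tz":0.5,"ax":0,"ay":0,"az":0}]'
python3 -m creep '[{"tx":6,"ty":0,"tz":0,"ax":0,"ay":0,"az":0},{"tx":13,"ty":0,"tz":0,"ax":0,"ay":0,"az":0},{"tx":20,"ty":0,"tz":0,"ax":0,"ay":0,"az":0},{"tx":26,"ty":0,"tz":0,"ax":0,"ay":0,"az":0},{"tx":32,"ty":0,"tz":0,"ax":0,"ay":0,"az":0}]'
python3 - <<'E'
from h import *
grab('top','top3'); im=load('top3')['frame'][135:285,220:420,::-1]
cv2.imwrite('pics/c5.png',cv2.resize(im,None,fx=4,fy=4,interpolation=cv2.INTER_CUBIC))
E
```

```text
time_s: 6.38
tcp_pos: [509.0, -44.8, 5.3]
ee_rot: [-2.289, -2.038, 0.101]
wrist_force: [-0.6, -1.0, 0.4]
width: 20.1
time_s: 7.0
tcp_pos: [512.7, -13.1, 5.2]
ee_rot: [-2.289, -2.038, 0.101]
wrist_force: [-0.5, -0.4, 0.6]
width: 20.0
```

View pics/c5.png

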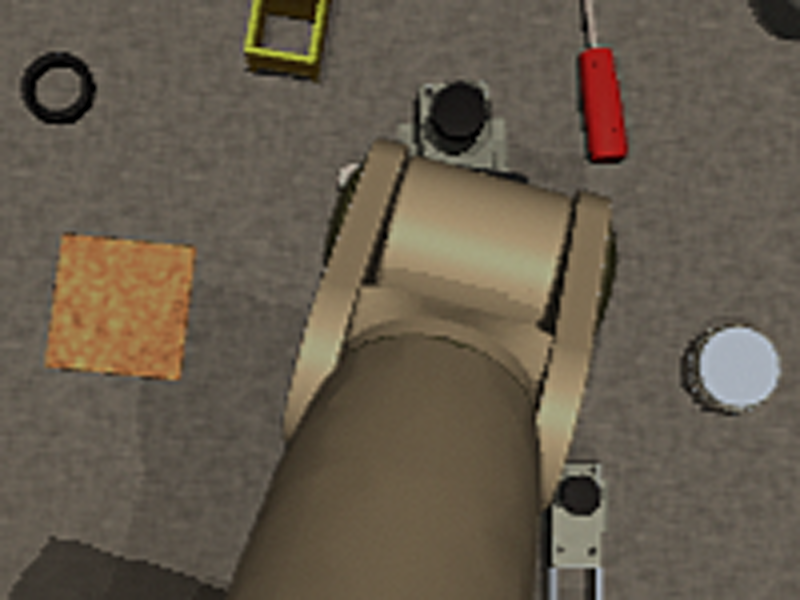

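The arm hides the bearing from the top camera. The force stays low (about 1 N), so I'll continue the push and check from the side camera when past the turquoise knob.

```bash
python3 -m creep '[{"tx":7,"ty":0,"tz":0,"ax":0,"ay":0,"az":0},{"tx":14,"ty":0,"tz":0,"ax":0,"ay":0,"az":0},{"tx":22,"ty":0,"tz":0,"ax":0,"ay":0,"az":0},{"tx":30,"ty":0,"tz":0,"ax":0,"ay":0,"az":0},{"tx":38,"ty":0,"tz":0,"ax":0,"ay":0,"az":0}]'
python3 -m creep '[{"tx":8,"ty":0,"tz":0,"ax":0,"ay":0,"az":0},{"tx":16,"ty":0,"tz":0,"ax":0,"ay":0,"az":0},{"tx":24,"ty":0,"tz":0,"ax":0,"ay":0,"az":0},{"tx":32,"ty":0,"tz":0,"ax":0,"ay":0,"az":0},{"tx":40,"ty":0,"tz":0,"ax":0,"ay":0,"az":0}]'
python3 - <<'E'
from h import *
grab('side','side2'); im=load('side2')['frame'][160:310,230:430,::-1]
cv2.imwrite('pics/c6.png',cv2.resize(im,None,fx=4,fy=4,interpolation=cv2.INTER_CUBIC))
s=env.sense()['tcp_pos']; d=np.array([.117,.993]); q=w2px('side2',[*(s[:2]+24*d),11]); print('expected bearing in crop',(q[0]-229.6)*4,(q[1]-159.6)*4)
E
```

```text
time_s: 7.68
tcp_pos: [517.4, 25.0, 5.3]
ee_rot: [-2.289, -2.039, 0.1]
wrist_force: [-0.4, 0.4, 0.4]
width: 20.0
time_s: 8.3
tcp_pos: [521.7, 64.5, 5.3]
ee_rot: [-2.289, -2.038, 0.101]
wrist_force: [0.2, -0.3, 0.3]
width: 20.3
expected bearing in crop 326.1427019095173 343.5545646411266
```

View pics/c6.png

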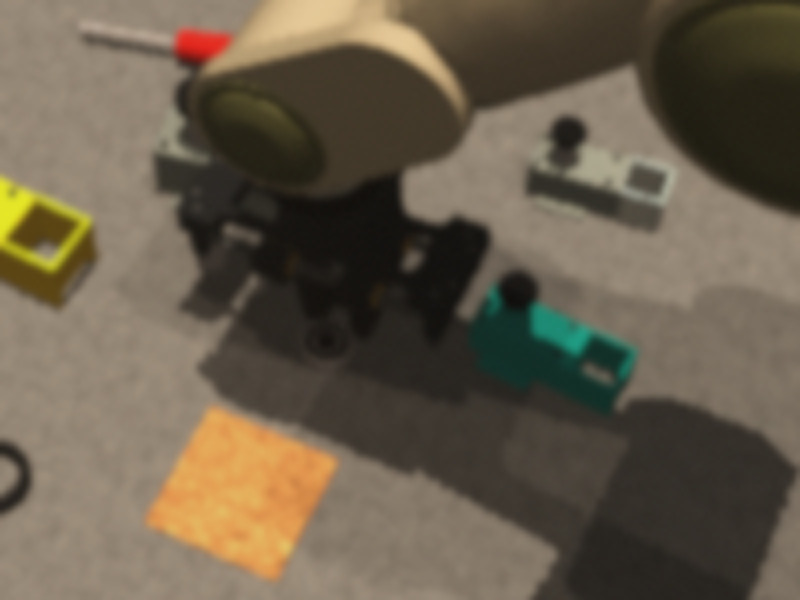

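The bearing is cradled at crop (325,342), within a few pixels of the predicted (326,344). About 113 mm of push remains.

```bash
python3 -m creep '[{"tx":8,"ty":0,"tz":0,"ax":0,"ay":0,"az":0},{"tx":16,"ty":0,"tz":0,"ax":0,"ay":0,"az":0},{"tx":24,"ty":0,"tz":0,"ax":0,"ay":0,"az":0},{"tx":32,"ty":0,"tz":0,"ax":0,"ay":0,"az":0},{"tx":40,"ty":0,"tz":0,"ax":0,"ay":0,"az":0}]'
python3 -m creep '[{"tx":8,"ty":0,"tz":0,"ax":0,"ay":0,"az":0},{"tx":16,"ty":0,"tz":0,"ax":0,"ay":0,"az":0},{"tx":24,"ty":0,"tz":0,"ax":0,"ay":0,"az":0},{"tx":32,"ty":0,"tz":0,"ax":0,"ay":0,"az":0},{"tx":40,"ty":0,"tz":0,"ax":0,"ay":0,"az":0}]'
python3 -m creep '[{"tx":8,"ty":0,"tz":0,"ax":0,"ay":0,"az":0},{"tx":16,"ty":0,"tz":0,"ax":0,"ay":0,"az":0},{"tx":23,"ty":0,"tz":0,"ax":0,"ay":0,"az":0},{"tx":29,"ty":0,"tz":0,"ax":0,"ay":0,"az":0},{"tx":32,"ty":0,"tz":0,"ax":0,"ay":0,"az":0}]'
python3 - <<'E'
from h import *
delta([535.3,176.9,5.5])
E
```

```text
time_s: 8.98
tcp_pos: [526.4, 104.3, 5.3]
ee_rot: [-2.289, -2.038, 0.101]
wrist_force: [-0.3, 0.7, 0.2]
width: 20.3
time_s: 9.6
tcp_pos: [531.0, 144.0, 5.3]
ee_rot: [-2.289, -2.038, 0.101]
wrist_force: [0.0, 0.5, 0.1]
width: 20.6
time_s: 10.22
tcp_pos: [534.7, 175.6, 5.3]
ee_rot: [-2.289, -2.038, 0.101]
wrist_force: [0.1, -0.8, -1.0]
width: 20.1
d [ 1.4  0.5 -0.2] rot None
```

Backing off, rising, then moving clear for a check.

```bash
python3 -m creep '[{"tx":-10,"ty":0,"tz":0,"ax":0,"ay":0,"az":0},{"tx":-25,"ty":0,"tz":0,"ax":0,"ay":0,"az":0},{"tx":-35,"ty":0,"tz":-20,"ax":0,"ay":0,"az":0},{"tx":-35,"ty":0,"tz":-70,"ax":0,"ay":0,"az":0},{"tx":-35,"ty":0,"tz":-120,"ax":0,"ay":0,"az":0}]'
python3 -m creep '[{"tx":-30,"ty":0,"tz":-30,"ax":0,"ay":0,"az":0},{"tx":-80,"ty":0,"tz":-50,"ax":0,"ay":0,"az":0},{"tx":-140,"ty":0,"tz":-50,"ax":0,"ay":0,"az":0},{"tx":-200,"ty":0,"tz":-50,"ax":0,"ay":0,"az":0},{"tx":-250,"ty":0,"tz":-50,"ax":0,"ay":0,"az":0}]'
python3 -m creep '[{"tx":-30,"ty":0,"tz":0,"ax":0,"ay":0,"az":0},{"tx":-60,"ty":0,"tz":0,"ax":0,"ay":0,"az":0},{"tx":-60,"ty":0,"tz":0,"ax":0,"ay":0,"az":0},{"tx":-60,"ty":0,"tz":0,"ax":0,"ay":0,"az":0}]'
python3 - <<'E'
from h import *
grab('top','top4'); im=load('top4')['frame'][135:285,220:420,::-1]
cv2.imwrite('pics/c7.png',cv2.resize(im,None,fx=4,fy=4,interpolation=cv2.INTER_CUBIC))
E
```

```text
time_s: 10.85
tcp_pos: [542.7, 138.0, 127.6]
ee_rot: [-2.291, -2.037, 0.1]
wrist_force: [0.3, -0.1, -0.5]
width: 20.5
time_s: 11.48
tcp_pos: [517.8, -112.7, 176.0]
ee_rot: [-2.292, -2.037, 0.1]
wrist_force: [-0.1, -0.8, 0.6]
width: 20.4
time_s: 11.98
tcp_pos: [511.5, -169.0, 175.0]
ee_rot: [-2.29, -2.038, 0.101]
wrist_force: [0.5, 0.5, -0.3]
width: 20.3
```

View pics/c7.png

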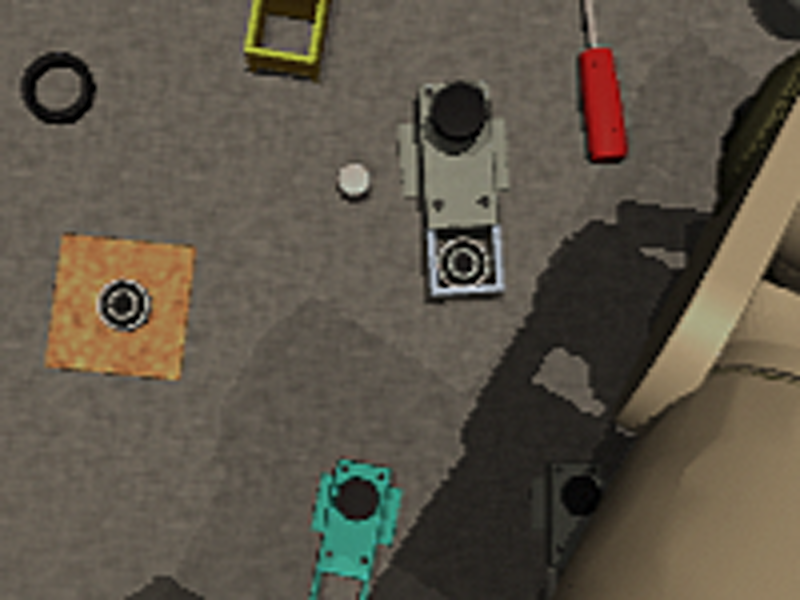

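The bearing lies flat at crop (123,304), in the middle of the pad, whose centre is about (120,307). The socket (353,181), dispenser and screwdriver are where they were, and the plunger is up. Handing in.

```bash
python3 -c "
from h import *
print(env.finish_job())"
```

```text
the job is handed in; nothing more can be done
None
```

The job is done and handed in at about 12 s on the robot's clock.

- **Press:** I used the large grey dispenser and pressed its plunger once to the stop. The tip reached z = 60.3 mm and the force rose to about 21 N. I then let the plunger come back up. One bearing came out, 60 mm from the dispenser origin as described.
- **Push:** I pushed the bearing about 233 mm along the bench between the slightly opened fingertips, without gripping or lifting it. The tool was tilted about 6° so the gripper body would clear the knobs of the two small look-alike dispensers.

**Last checks:**
- The final top view shows the bearing flat and within a few mm of the pad's centre.
- A bearing is still visible in the magazine, and the plunger is up.
- The socket, screwdriver, ring and the turquoise dispenser look unmoved. The tin and the small grey dispenser were partly or wholly hidden by the arm in that view, and the wrench, tube and jar fell outside the crop. The arm passed well clear of all of these and felt no contact forces.

No check failed or disagreed.

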